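Screw a hose-barb elbow into a clamped port and clock it to the pointer

ROBOT

A 6-joint arm with a two-finger parallel gripper is mounted at the origin on the work surface. World frame = base frame: x ahead of the robot, y to its left, z up, the work surface at z = 0. Lengths are in m, angles in rad, forces in N, time in s.
With the tool pointing down it reaches from about 0.3 to 0.75 m from the base axis. Payload 8.5 kg.
Tool frame: the origin (TCP) lies midway between the tips of the shut fingers; the grasp point (between the pads) lies 19 mm behind it; z points along the fingers, y is the direction in which the jaws open and shut (so a half turn about z gives the same grasp; the last joint's range is limited). The gripper opens to 88 mm and grips with 3 to 60 N. Pads are 18 mm wide; open, the fingers measure 123 mm over their backs; the gripper's body (75 mm by 187 mm) begins 45 mm behind the grasp point.
Start: joints at [-1.565, 0.381, 1.297, -0, 1.464, -0.215], TCP at [0.12, -0.537, 0.239] pointing down, gripper open.
Joint ranges: [-3.11, 3.11], [-0.89, 2.33], [0.22, 2.48], [-1.42, 4.56], [0.17, 2.85], [-2.88, 2.88]. Speed limits (rad/s): [2.39, 2.39, 3.14, 3.14, 3.14, 3.14].

INTERFACE

Orientations are given as a unit quaternion [x, y, z, w].
In Python, from station import readout, get_image, camera_info, ticket gives the robot as it stands. The module is installed in compiled form; this text tells all that it offers.
- The arm moves only by the tool apply_moves, never from a script. Its arguments are lists of equal length, an entry for each row: "delta_pos": the shift along the tool's x, y, z in m, a list of three; "turn": the turn about the tool's z in degrees; "jaw": the gripper command: -1 is fully open, 1 is shut, values between are in proportion. A call has 1 to 12 rows; each row shifts and turns the commanded pose from where the row before left it, along the tool's axes as they then stand; what a row does not reach is not made up. A row lasts 1/8 s, in which the tool goes at most 62.5 mm and 10.7 degrees, less where a joint would pass 70% of its speed; a pose out of reach is approached as far as the arm can. A call with a gripper value outside its range is refused whole. The fingers move at their own pace and stop on an object; "force" is the grip in N (left out, the last holds). Time passes only in rows, so rows that do not move let the fingers close. It gives the time, the measured TCP pose, the force and the opening at its end, in the units of the state.
- readout.state(): the state, without advancing time (a new reading comes with each control period).
- get_image(name): name is "scene" or "top" or "wrist"; returns the picture (480x640x3 uint8, red, green, blue); there is no depth.
- camera_info(name): a dict with "mtx" (3x3 intrinsics, pixels), "origin" and "orientation" of the camera in the world; the wrist camera has in their place "mount" (4x4, takes a point from camera to tool coordinates, whose origin is the TCP and whose axes are the flange's). Camera axes: x right, y down, z forward; pixel columns grow to the right and rows downward; lengths in m; the calibration is good to about 2 mm. A picture is of the moment at which its call begins: read the wrist's pose just before it. camera_info takes no time and is no camera call.
- ticket.finish_job(): hands the job in, once; it reports no verdict.
The state is a dict: "clock": time; "q": joint angles; "dq": joint speeds; "effort": joint torques, N m; "tool_pos": TCP position; "tool_rot": TCP orientation; "contact_force": force on the tool from outside, world axes, zero at the start; "moment": the same for the moment, N m; "width": finger opening in m.
Only numpy, scipy, OpenCV 4.12 (cv2) and the standard library are available. Lean on these libraries where they do the work, as an engineer would, in place of code of your own. Each camera call takes 0.05 s, during which the arm holds its last target. There are 200 camera calls.

TASK

Take the right-angle hose-barb elbow from the parts tray and screw it into the threaded port held in the bench clamp: feel for the start of the thread without forcing it, then turn it clockwise through the rise in resistance as the gasket is squeezed, and stop where its barb points along the clamp's pointer rib, not turning it past. Let go of it there, and leave the other things where they are.

Things in the scene. Friction and masses are not known exactly. Their poses are not given: they have to be found in the camera images.
- elbow_mid (a point): White right-angle hose-barb elbow, 58 mm tall, 70 g, upright in the tray. Point on its axis, 29 mm over its foot; z up, x along the barb. From the foot: round stub 24 mm across (tapered to 20) to 22 mm; flange 49 mm across from 22 to 26 mm; square hub 24 x 24 mm (faces square to x and y) from 26 to 58 mm: grip it across the two faces beside the barb.
- barb_tip (a point): End of the elbow's barb, on the barb's centre line: 48 mm from the elbow's axis, 38 mm over its foot. The barb is 11 to 15 mm thick. Axes as elbow_mid.
- lugs (a point): On the elbow's axis at the mid-height of its two thread lugs, 8.6 mm over the foot (20.4 mm under elbow_mid). One lug lies right under the barb (+x), one opposite; each 7.2 mm wide, reaching 16.5 mm from the axis, from 5.3 to 11.8 mm over the foot, sloped like the thread.
- port_mouth (a point): Mouth of the white female port (54 mm across) held upright in the clamp: on its axis, in the plane of its top face, 70 mm over the bench; z up, x towards the pointer. Bore 27 mm wide with two opposite slots for the lugs, the starts of a double-start coarse right-hand thread. With the lugs resting on the top face, elbow_mid is 22 to 24 mm above (20 to 21 just ahead of the drop); dropped into the slots, 12.5 to 14 mm.
- bore (a point): On the port's axis, 10.2 mm below its mouth, at the slots' floor. Where the slots lie is not measured: the one to use lies 26 to 94 degrees left (anticlockwise from above) of the pointer, and the barb points there when the lugs drop in (3 to 6 degrees of play each way); the opposite start ends with the barb wrong. Clockwise turning then draws the elbow down 3.15 mm per rad, with 1 mm of up-and-down play.
- gasket_top (a point): On the port's axis at the top of the black rubber gasket ring (38 to 49 mm across), 5.9 mm over the port's top face. The flange meets it 0 to 20 degrees after the thread start and squeezes it: about 3 N per mm, 5.5 mm at most, so upward force and turning resistance (up to about 0.4 N m) rise from there. The thread holds itself when let go.
- pointer (a point): Outer end of the pointer, a thin straight steel rib on a post of the clamp, 3 mm high over the port's top face, from 31 to 61 mm out from the port's axis along its +x. The barb is to end up parallel above it.
- tray: Grey open parts tray 130 x 290 mm, 16 mm high, floor 4 mm thick; long side along its y. It stays put. Origin: centre of its underside. The elbow and two bystander fittings stand in it about 90 mm apart, in any order.
- straight: Bystander: straight white hose barb, 34 mm across, 60 mm tall, standing in the tray. Origin: centre of its foot.
- plug: Bystander: white plug with a square head, 36 mm across, 32 mm tall, standing in the tray. Origin: centre of its foot.
- cap_a: Bystander: red cap 28 mm across, 22 mm tall. Origin: underside.
- cap_b: Bystander: white cap 28 mm across, 22 mm tall. Origin: underside.
- holder_a: Bystander: brown bar-shaped holder 28 x 120 mm, 28 mm tall, long along its y. Origin: underside.
- holder_b: Bystander: brown bar-shaped holder like holder_a. Origin: underside.
- wrench: Bystander: steel wrench 160 mm long lying at the side. Origin: its underside.
- bottle: Bystander: clear bottle 54 mm across, 110 mm tall. Origin: underside.
- clamp: The bench clamp with all it holds (port, gasket). Origin: centre of the underside of its base, 70 mm below port_mouth; axes as port_mouth.
- elbow: The elbow as a whole; origin at the centre of its foot, 29 mm under elbow_mid.

How it is judged:
By the outcome, as a careful person would: the job done as asked, in the order asked, and still so for the second after the job is handed in, with the robot touching nothing.
It also fails if it takes over 72 s, if anything falls off the work surface, if the arm or the gripper's body presses on something with over 40 N, if the wrist force passes 120 N, or if a joint passes its speed limit or range.

## Working session

There is one attempt and no reset: what is moved stays moved. The work goes in short steps, Python scripts to look and compute and a tool call to move; the robot and the scene stay as the last step left them, time stands still between calls to the robot, and variables do not carry over. Pictures are saved under pics/ and viewed, about 8 in all and at most 12, crops included, and the job is handed in when it is done.

Besides the shell and the picture viewer there is one more tool, called after ">>>" as a command line: name --pt "numbers of a row" for each row, then --argument value for the rest. apply_moves: Moves the arm, as the interface text tells. Its arguments: {"type":"object","properties":{"delta_pos":{"type":"array","items":{"type":"array","items":{"type":"number"}}},"turn":{"type":"array","items":{"type":"number"}},"jaw":{"type":"array","items":{"type":"number"}},"force":{"type":"number"}},"required":["delta_pos","turn","jaw"]}

```bash
mkdir -p pics; cat > h.py <<'E'
import numpy as np, cv2
from scipy.spatial.transform import Rotation as R
from station import readout, get_image, camera_info, ticket
def cam(name, st=None):
    i=camera_info(name); K=np.array(i["mtx"])
    if name=="wrist":
        st=st or readout.state(); T=np.eye(4); T[:3,:3]=R.from_quat(st["tool_rot"]).as_matrix(); T[:3,3]=st["tool_pos"]
        M=T@np.array(i["mount"]); return K,M[:3,3],M[:3,:3]
    o=np.array(i["orientation"]); return K,np.array(i["origin"]),(R.from_quat(o).as_matrix() if o.size==4 else o)
def shot(name,fn):
    st=readout.state(); im=get_image(name); cv2.imwrite(fn,im[:,:,::-1]); return st,im
def ray(c,uv):
    K,o,M=c; d=M@np.linalg.solve(K,[uv[0],uv[1],1.]); return o,d/np.linalg.norm(d)
def onz(c,uv,z):
    o,d=ray(c,uv); return o+d*(z-o[2])/d[2]
def proj(c,p):
    K,o,M=c; q=K@(M.T@(np.array(p)-o)); return q[:2]/q[2]
def tri(rs):
    A=sum(np.eye(3)-np.outer(d,d) for o,d in rs); b=sum((np.eye(3)-np.outer(d,d))@o for o,d in rs); return np.linalg.solve(A,b)
E
python3 - <<'E'
from h import *
shot("scene","pics/s.png"); shot("top","pics/t.png")
for n in("scene","top"):
    c=cam(n); print(n,c[0].tolist(),c[1],c[2].round(3).tolist())
c=cam("wrist");print(c[0][0],c[1],c[2].round(3)); print(camera_info("wrist")["mount"]); print(readout.state())
E
```

```text
scene [[580.7378366653493, 0.0, 321.0951283816275], [0.0, 580.7378366653493, 224.98207892533063], [0.0, 0.0, 1.0]] [1.29341839 0.99280144 1.05277751] [[-0.834, 0.349, -0.428], [0.552, 0.522, -0.65], [-0.003, -0.778, -0.628]]
top [[535.3870516334784, 0.0, 313.19116647138407], [0.0, 535.3870516334784, 239.63259421663562], [0.0, 0.0, 1.0]] [ 0.5403546  -0.01801898  1.25206481] [[-0.013, -0.998, 0.061], [-1.0, 0.014, 0.014], [-0.014, -0.061, -0.998]]
[429.99843211   0.         322.26963888] [ 0.20273409 -0.51859899  0.38478212] [[ 0.219 -0.923 -0.317]
 [-0.976 -0.208 -0.07 ]
 [-0.001  0.325 -0.946]]
[[ 1.42467462e-04 -9.45715937e-01 -3.24994378e-01  8.42314128e-02]
 [ 9.99999990e-01  1.28127307e-04  6.55255148e-05  4.75743499e-04]
 [-2.03278691e-05 -3.24994384e-01  9.45715946e-01 -1.46540800e-01]
 [ 0.00000000e+00  0.00000000e+00  0.00000000e+00  1.00000000e+00]]
{'clock': 0.1, 'q': array([-1.56531925e+00,  3.81116687e-01,  1.29815220e+00,  2.12791473e-05,
        1.46361989e+00, -2.15295326e-01]), 'dq': array([-7.83461163e-04, -9.19861052e-04, -2.69872331e-03, -7.26382585e-04,
        6.07933069e-05,  1.92041598e-03]), 'effort': array([ 3.82857266e-03, -4.38645744e+01, -2.24910343e+01,  7.14501366e-02,
        3.41927481e-02, -5.91824437e-05]), 'tool_pos': array([ 0.12044493, -0.53638992,  0.23821698]), 'tool_rot': array([ 9.93913544e-01,  1.10161000e-01,  7.83827768e-05, -6.43392988e-04]), 'contact_force': array([ 0.48145881,  0.33652594, -0.30019371]), 'moment': array([ 0.04159415, -0.03167907,  0.02895991]), 'width': 0.08757078148080248}
```

View pics/t.png

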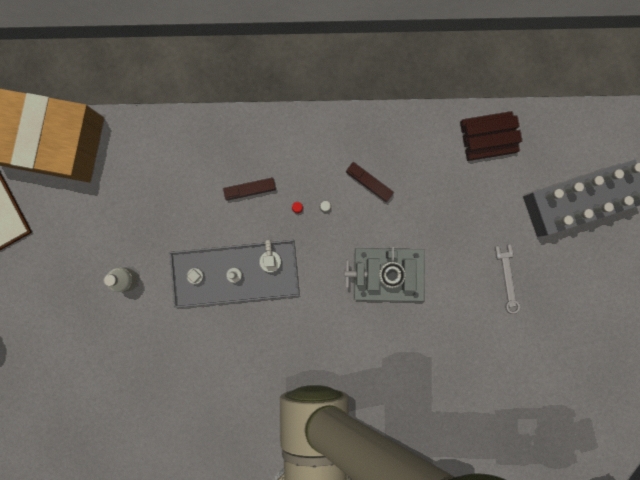

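View pics/s.png

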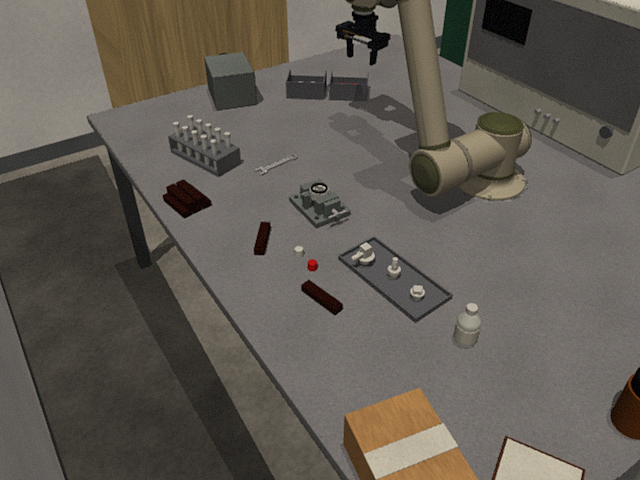

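Top view: elbow hub at about (269,262) with its barb running up to (268,243); port at (392,275) with the pointer up near (392,250). The scene view agrees: elbow nearest the clamp at (365,252), port at (319,188).

```bash
python3 - <<'E'
from h import *
t=cam("top"); s=cam("scene")
print("hub",onz(t,(269,262),.062),"barb",onz(t,(268,243),.042),"port",onz(t,(392,275),.076),"ptr",onz(t,(392,250),.073))
print("tri hub",tri([ray(t,(269,262)),ray(s,(366,247))]),"port",tri([ray(t,(392,275)),ray(s,(319,188))]))
r=R.from_quat(readout.state()["tool_rot"]).as_matrix();print(r.round(3))
c=cam("wrist"); print(onz(c,(320,240),.05))
E
```

```text
hub [0.56448504 0.09709269 0.062     ] barb [0.60795311 0.10095164 0.042     ] port [ 0.53219988 -0.17342245  0.076     ] ptr [ 0.58703195 -0.1750229   0.073     ]
tri hub [0.56460865 0.09811871 0.05201373] port [ 0.53227782 -0.17457259  0.06804076]
[[ 0.976  0.219  0.   ]
 [ 0.219 -0.976  0.001]
 [ 0.    -0.001 -1.   ]]
[ 0.09469466 -0.54052979  0.05      ]
```

>>> apply_moves --pt "0.04 -0.022 0.001" --pt "0.04 -0.022 0.001" --pt "0.04 -0.022 0.001" --pt "0.04 -0.022 0.001" --pt "0.04 -0.022 0.001" --pt "0.04 -0.022 0.001" --pt "0.04 -0.022 0.001" --pt "0.04 -0.022 0.001" --pt "0.04 -0.022 0.001" --pt "0.04 -0.022 0.001" --pt "0.04 -0.022 0.001" --pt "0.04 -0.022 0.001" --turn '[0, 0, 0, 0, 0, 0, 0, 0, 0, 0, 0, 0]' --jaw '[-1, -1, -1, -1, -1, -1, -1, -1, -1, -1, -1, -1]'

```text
clock: 1.6
tool_pos: [0.5319, -0.1727, 0.2264]
tool_rot: [0.994, 0.11, -0.0, -0.0]
contact_force: [0.2, -0.7, -0.5]
width: 0.0881
```

>>> apply_moves --pt "0 0 0" --pt "0 0 0" --pt "0 0 0" --turn '[0, 0, 0]' --jaw '[-1, -1, -1]'

```text
clock: 1.98
tool_pos: [0.5303, -0.1747, 0.2268]
tool_rot: [0.994, 0.109, -0.0, 0.0]
contact_force: [-0.2, -0.2, 0.7]
width: 0.0882
```

```bash
python3 - <<'E'
from h import *
st,im=shot("wrist","pics/w1.png"); print(st["clock"],st["tool_pos"],st["tool_rot"],st["q"],st["contact_force"])
import pickle; pickle.dump(cam("wrist",st),open("w1.pkl","wb"))
E
```

```text
1.975 [ 0.53031054 -0.1747432   0.22679727] [ 9.93990988e-01  1.09461875e-01 -1.18353917e-04  1.13011103e-05] [-5.30256712e-01  4.04101242e-01  1.29508754e+00 -1.60799021e-04
  1.44258025e+00  8.21196876e-01] [-0.18418329 -0.19637022  0.68457579]
```

View pics/w1.png

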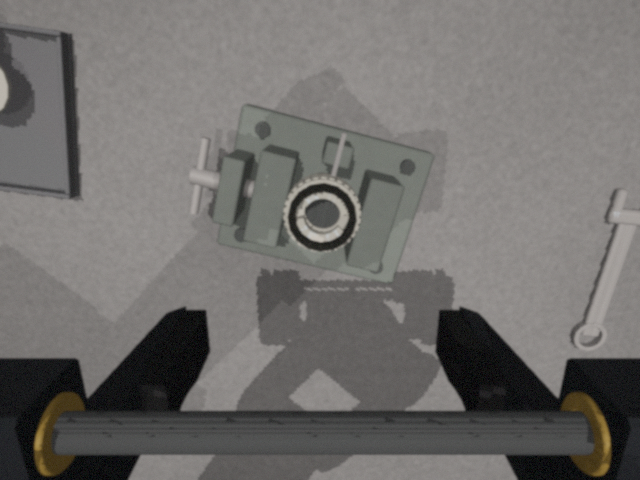

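Wrist view: port with black gasket at (322,213), pointer rib from about (335,180) to (345,133), TCP clear. I'll measure the ring and rib, and view an enlargement.

```bash
python3 - <<'E'
from h import *
import pickle; c=pickle.load(open("w1.pkl","rb"))
im=cv2.imread("pics/w1.png"); g=cv2.cvtColor(im,cv2.COLOR_BGR2GRAY)
x0,y0=270,120; cr=g[y0:265,x0:375]
m=(cr<35).astype(np.uint8)
n,l,s,ce=cv2.connectedComponentsWithStats(m)
k=1+np.argmax(s[1:,4]); cn,_=cv2.findContours((l==k).astype(np.uint8),cv2.RETR_EXTERNAL,cv2.CHAIN_APPROX_NONE)
e=cv2.fitEllipse(max(cn,key=len)); u=(e[0][0]+x0,e[0][1]+y0); print(e,s[k],u,"port c",onz(c,u,.0759))
for z in (.0759,): print("diam m", [np.linalg.norm(onz(c,(u[0]-e[1][0]/2,u[1]),z)-onz(c,(u[0]+e[1][0]/2,u[1]),z))])
cv2.imwrite("pics/w1c.png",cv2.resize(im[120:260,270:375],None,fx=4.2,fy=4.2,interpolation=cv2.INTER_CUBIC))
E
```

```text
((67.30199432373047, 73.98789978027344), (7.098958492279053, 25.595365524291992), 127.76394653320312) [55 65 25 20 78] (337.30199432373047, 193.98789978027344) port c [ 0.55244059 -0.1811335   0.0759    ]
diam m [np.float64(0.004987165874503419)]
```

View pics/w1c.png

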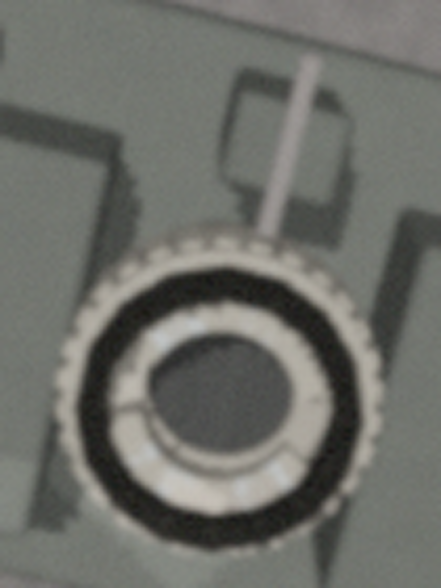

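>>> apply_moves --pt "-0.005 0 0.045" --pt "-0.005 0 0.045" --pt "0 0 0" --pt "0 0 0" --turn '[0, 0, 0, 0]' --jaw '[-1, -1, -1, -1]'

```text
clock: 2.52
tool_pos: [0.5219, -0.1769, 0.1386]
tool_rot: [0.994, 0.11, 0.001, 0.001]
contact_force: [0.1, -0.7, -0.3]
width: 0.088
```

```bash
python3 - <<'E'
from h import *
st,im=shot("wrist","pics/w2.png"); print(st["clock"],st["tool_pos"],st["contact_force"])
import pickle; c=cam("wrist",st); pickle.dump(c,open("w2.pkl","wb"))
u=proj(c,[.534,-.175,.075]); print(u)
a,b=int(u[0])-90,int(u[1])-110; a=max(a,0);b=max(b,0); print(a,b)
cv2.imwrite("pics/w2c.png",cv2.resize(im[b:b+190,a:a+180,::-1],None,fx=3,fy=3,interpolation=cv2.INTER_CUBIC))
E
```

```text
2.525 [ 0.52193704 -0.17689802  0.13855096] [ 0.07082969 -0.72526644 -0.32436228]
[322.60255754 245.38209603]
232 135
```

View pics/w2c.png

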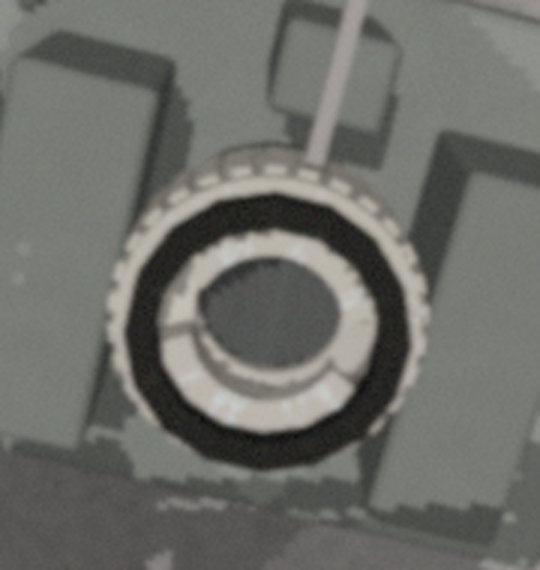

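Close view: gasket centred at full-image (321.5,245.3); rib runs from (338,188) upward to (350,135); slot walls show at the left (290,243) and right (347,260), i.e. the slot to use is well left of the pointer.

```bash
python3 - <<'E'
from h import *
import pickle; c1=pickle.load(open("w1.pkl","rb"));c2=pickle.load(open("w2.pkl","rb"))
u2=lambda x,y:(232+x/3-.33,135+y/3-.33); u1=lambda x,y:(270+x/4.2-.4,120+y/4.2-.4)
a=u1(220,409); b=u2(268.5,331)
t=cam("top");
print("tri",tri([ray(c1,a),ray(c2,b)]),onz(c1,a,.0759),onz(c2,b,.0759),"top",onz(t,(392,275),.0759))
P=onz(c2,b,.0759)
w=lambda p,z=.07:np.degrees(np.arctan2(*(onz(c2,u2(*p),z)-P)[[1,0]]))
D=lambda l:print("dir",np.degrees(np.arctan2(l[1],l[0])),np.linalg.norm(l))
i,o=onz(c1,u1(265,235),.073),onz(c1,u1(310,58),.073);print(i,o);D(o-i);D(o-P);D(i-P)
i,o=onz(c2,u2(318,160),.073),onz(c2,u2(354,0),.073);print(i,o);D(o-i);D(o-P);D(i-P)
print("slot lower L",w((182,326)),"R",w((345,376)))
print("gasket dia",np.linalg.norm(onz(c2,u2(127,331),.0759)-onz(c2,u2(410,331),.0759)))
g=cv2.imread("pics/w2.png",0)
for rr in(.0145,.0155):
    s=[]
    for th in range(-180,180,6):
        p=P+[rr*np.cos(np.radians(th)),rr*np.sin(np.radians(th)),0];p[2]=.07
        u=proj(c2,p);s.append((th,int(cv2.getRectSubPix(g,(1,1),tuple(map(float,u)))[0,0])))
    print(s)
E
```

```text
tri [ 0.53167066 -0.17474363  0.06787616] [ 0.53379544 -0.17426156  0.0759    ] [ 0.5343395  -0.17416643  0.0759    ] top [ 0.53219919 -0.17343566  0.0759    ]
[ 0.56390233 -0.17522787  0.073     ] [ 0.59335662 -0.17586644  0.073     ]
dir -1.2419804025237065 0.029461205738778116
dir -1.649970125446332 0.05911277282417527
dir -2.0562954983009973 0.029723687733359504
[ 0.56448711 -0.17587385  0.073     ] [ 0.59089634 -0.17555027  0.073     ]
dir 0.7019871689883689 0.026411211258538857
dir -1.4016381045499786 0.05664804088335349
dir -3.241501339229448 0.03033485453015076
slot lower L 106.63546428346827 R -114.96604742997053
gasket dia 0.04851532933162458
[(-180, 123), (-174, 123), (-168, 129), (-162, 135), (-156, 136), (-150, 137), (-144, 141), (-138, 143), (-132, 154), (-126, 151), (-120, 151), (-114, 139), (-108, 173), (-102, 176), (-96, 175), (-90, 173), (-84, 174), (-78, 179), (-72, 182), (-66, 194), (-60, 189), (-54, 182), (-48, 182), (-42, 182), (-36, 181), (-30, 182), (-24, 183), (-18, 183), (-12, 185), (-6, 185), (0, 182), (6, 182), (12, 176), (18, 179), (24, 184), (30, 184), (
[... 290 characters left out ...]
(-174, 162), (-168, 166), (-162, 167), (-156, 176), (-150, 173), (-144, 181), (-138, 181), (-132, 190), (-126, 183), (-120, 176), (-114, 149), (-108, 176), (-102, 177), (-96, 176), (-90, 174), (-84, 174), (-78, 174), (-72, 182), (-66, 189), (-60, 189), (-54, 180), (-48, 181), (-42, 177), (-36, 181), (-30, 176), (-24, 177), (-18, 179), (-12, 177), (-6, 169), (0, 165), (6, 171), (12, 144), (18, 139), (24, 164), (30, 131), (36, 166), (42, 183), (48, 179), (54, 176), (60, 181), (66, 178), (72, 175), (78, 163), (84, 163), (90, 189), (96, 190), (102, 175), (108, 121), (114, 163), (120, 181), (126, 179), (132, 178), (138, 180), (144, 179), (150, 174), (156, 171), (162, 178), (168, 176), (174, 173)]
```

>>> apply_moves --pt "0.0 0 -0.03" --pt "0.0145 -0.037 -0.01" --pt "0.0145 -0.037 -0.01" --pt "0.0145 -0.037 -0.01" --pt "0.0145 -0.037 0" --pt "0.0145 -0.037 0" --pt "0.0145 -0.037 0" --pt "0.0145 -0.037 0" --pt "0 0 0" --pt "0 0 0" --pt "0 0 0" --turn '[0, 0, 0, 0, 0, 0, 0, 0, 0, 4, 4]' --jaw '[-1, -1, -1, -1, -1, -1, -1, -1, -1, -1, -1]'

```text
clock: 3.95
tool_pos: [0.5639, 0.098, 0.1981]
tool_rot: [0.999, 0.039, 0.001, 0.0]
contact_force: [0.5, 0.5, -0.2]
width: 0.088
```

>>> apply_moves --pt "0 0 0" --pt "0 0 0" --turn '[0, 0]' --jaw '[-1, -1]'

```text
clock: 4.2
tool_pos: [0.5637, 0.0983, 0.1974]
tool_rot: [0.999, 0.041, 0.001, 0.0]
contact_force: [0.5, -0.5, 0.6]
width: 0.0882
```

```bash
python3 - <<'E'
from h import *
st,im=shot("wrist","pics/w3.png"); print(st["clock"],st["tool_pos"],R.from_quat(st["tool_rot"]).as_matrix().round(3).tolist(),st["q"][5])
import pickle; c=cam("wrist",st); pickle.dump(c,open("w3.pkl","wb"))
u=proj(c,[.57,.098,.055]); print(u)
a,b=max(int(u[0])-90,0),max(int(u[1])-95,0); print(a,b)
cv2.imwrite("pics/w3c.png",cv2.resize(im[b:b+190,a:a+180,::-1],None,fx=3,fy=3,interpolation=cv2.INTER_CUBIC))
E
```

```text
4.2 [0.56371228 0.09827822 0.19740252] [[0.997, 0.082, 0.001], [0.082, -0.997, -0.0], [0.001, 0.0, -1.0]] 1.4547150533694437
[322.51325328 216.73880717]
232 121
```

View pics/w3c.png

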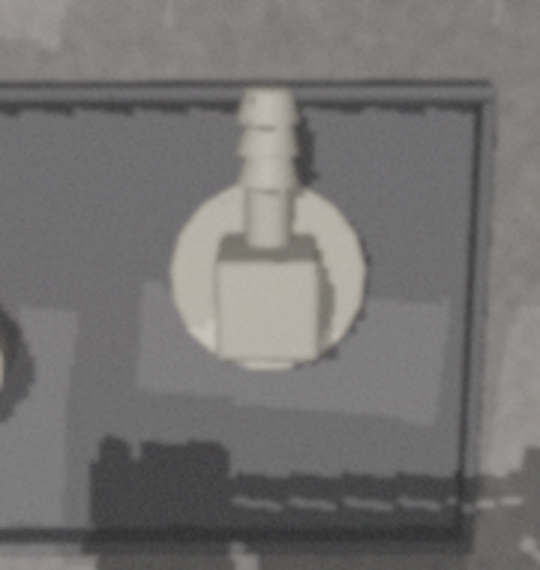

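Elbow crop: square hub top centred at (268,309.5), flange centred (268.5,275), barb tip (269,92); barb vertical in the image, so nearly aligned with the tool already.

```bash
python3 - <<'E'
from h import *
import pickle; c=pickle.load(open("w3.pkl","rb")); t=cam("top")
u=lambda x,y:(232+x/3-.33,121+y/3-.33)
print("hub",onz(c,u(268,309.5),.062),"flange",onz(c,u(268.5,275),.030)," tip",onz(c,u(269,92),.042), "base",onz(c,u(267.5,225),.042+.005))
print("widths",np.linalg.norm(onz(c,u(217,310),.062)-onz(c,u(319.5,310),.062)))
print("tri w/top",tri([ray(c,u(268,309.5)),ray(t,(269,261.5))]))
e=lambda a,b:np.degrees(np.arctan2(*(onz(c,u(*b),.062)-onz(c,u(*a),.062))[[1,0]]))
print(e((216,358),(217,262)),e((320,358),(319,260)))
i=readout.state(); print(i["tool_pos"])
E
```

```text
hub [0.56681339 0.09877573 0.062     ] flange [0.56661332 0.09871363 0.03      ]  tip [0.61296479 0.10234657 0.042     ] base [0.58299446 0.10024607 0.047     ]
widths 0.02328953623847801
tri w/top [0.56550703 0.09813432 0.05668454]
3.3325545816502173 5.951227982324761
[0.56365621 0.09842602 0.19722596]
```

>>> apply_moves --pt "0.003 0 0.04" --pt "0 0 0.04" --pt "0 0 0.04" --pt "0 0 0.03" --pt "0 0 0.014" --pt "0 0 0" --pt "0 0 0" --pt "0 0 0" --pt "0 0 0" --pt "0 0 0" --pt "0 0 0" --turn '[0, 0, 0, 0, 0, 0, 0, 0, 0, 0, 0]' --jaw '[-1, -1, -1, -1, -1, -1, 1, 1, 1, 1, 1]' --force 50

```text
clock: 5.62
tool_pos: [0.5665, 0.0991, 0.0328]
tool_rot: [0.999, 0.041, 0.0, 0.0]
contact_force: [-0.3, 0.4, 1.1]
width: 0.0401
```

>>> apply_moves --pt "0 0 0" --pt "0 0 0" --pt "0 0 0" --turn '[0, 0, 0]' --jaw '[1, 1, 1]'

```text
clock: 6.0
tool_pos: [0.5665, 0.0991, 0.0327]
tool_rot: [0.999, 0.041, -0.0, 0.0]
contact_force: [0.7, -0.3, 0.1]
width: 0.0234
```

>>> apply_moves --pt "0 0 -0.03" --pt "0 0 -0.05" --pt "0 0 -0.045" --pt "-0.0079 0.0385 0" --pt "-0.0079 0.0385 0" --pt "-0.0079 0.0385 0" --pt "-0.0079 0.0385 0" --pt "-0.0079 0.0385 0" --pt "-0.0079 0.0385 0" --pt "-0.0079 0.0385 0" --pt "0 0 0" --pt "0 0 0" --turn '[0, 0, 0, 0, 0, 0, 0, 0, 0, 0, 0, 0]' --jaw '[1, 1, 1, 1, 1, 1, 1, 1, 1, 1, 1, 1]'

```text
clock: 7.5
tool_pos: [0.5331, -0.1734, 0.1576]
tool_rot: [0.999, 0.041, -0.0, -0.0]
contact_force: [0.2, -0.5, -0.4]
width: 0.0236
```

>>> apply_moves --pt "0 0 0" --pt "0 0 0" --pt "0 0 0" --pt "0 0 0" --pt "0 0 0" --pt "0 0 0" --pt "0 0 0" --pt "0 0 0" --pt "0 0 0" --pt "0 0 0" --pt "0 0 0" --pt "0 0 0" --turn '[-9.5, -9.5, -9.5, -9.5, -9.5, -9.5, -9.5, -9.5, -9.5, -9.5, 0, 0]' --jaw '[1, 1, 1, 1, 1, 1, 1, 1, 1, 1, 1, 1]'

```text
clock: 9.0
tool_pos: [0.5334, -0.1733, 0.1578]
tool_rot: [0.646, 0.763, 0.0, -0.0]
contact_force: [0.2, -0.3, 0.3]
width: 0.0237
```

```bash
python3 - <<'E'
from h import *
st,im=shot("wrist","pics/w4.png"); shot("scene","pics/s4.png"); shot("top","pics/t4.png"); r=R.from_quat(st["tool_rot"]).as_matrix()
print(st["clock"],st["tool_pos"],r.round(3).tolist(),st["q"],st["contact_force"],st["moment"],st["width"])
d=np.array([.5335,-.1740])-st["tool_pos"][:2]; print("tool delta",r.T[:2,:2]@d)
t=cv2.imread("pics/t4.png")[190:340,310:450]; w=im[:,:,::-1][:330,130:520]
t=cv2.resize(t,None,fx=3,fy=3)
c=np.zeros((450,390+420,3),np.uint8); c[:330,:390]=w; c[:,390:]=t; cv2.imwrite("pics/c4.png",c[:,:800])
E
```

```text
9.0 [ 0.5333641  -0.17330501  0.15777631] [[-0.165, 0.986, 0.0], [0.986, 0.165, 0.0], [0.0, 0.0, -1.0]] [-5.25296319e-01  4.69693555e-01  1.39820882e+00  1.11022615e-04
  1.27374936e+00 -6.91531307e-01] [ 0.20051405 -0.31554604  0.30397774] [-0.06666806 -0.05999465  0.00315938] 0.023678755276257808
tool delta [-7.07898974e-04  1.90459648e-05]
```

View pics/c4.png

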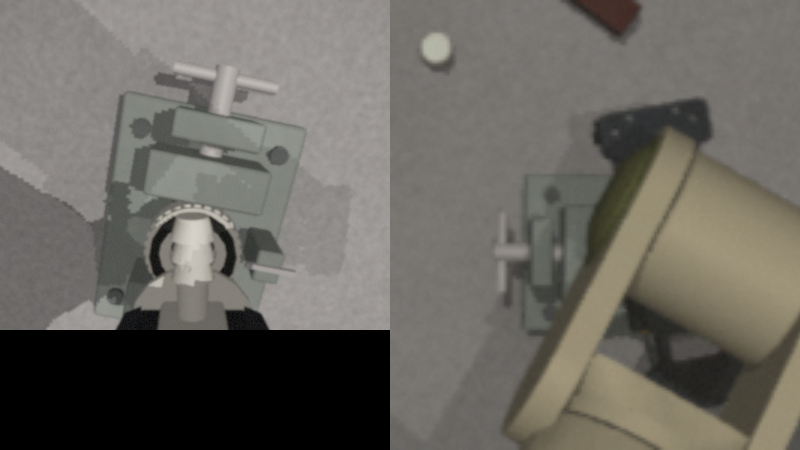

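Wrist view: the held elbow sits laterally centred over the gasket (ring edges at 147 and 240, barb about 193 in the crop), gripped square. Descending to feel for the face.

>>> apply_moves --pt "-0.0007 0 0.03" --pt "0 0 0.022" --pt "0 0 0.004" --pt "0 0 0" --turn '[0, 0, 0, 0]' --jaw '[1, 1, 1, 1]'

```text
clock: 9.65
tool_pos: [0.5336, -0.1749, 0.1022]
tool_rot: [0.645, 0.764, 0.0, 0.0]
contact_force: [-0.7, -0.9, 1.0]
width: 0.0237
```

>>> apply_moves --pt "0 0 0.002" --pt "0 0 0.002" --pt "0 0 0.002" --pt "0 0 0" --turn '[0, 0, 0, 0]' --jaw '[1, 1, 1, 1]'

```text
clock: 10.15
tool_pos: [0.5333, -0.1747, 0.0957]
tool_rot: [0.645, 0.764, -0.0, -0.0]
contact_force: [0.2, 0.1, -0.3]
width: 0.0236
```

>>> apply_moves --pt "0 0 0.001" --pt "0 0 0.001" --pt "0 0 0" --turn '[0, 0, 0]' --jaw '[1, 1, 1]'

```text
clock: 10.52
tool_pos: [0.5334, -0.1747, 0.0937]
tool_rot: [0.645, 0.764, -0.0, -0.0]
contact_force: [-0.2, 0.5, -1.2]
width: 0.024
```

>>> apply_moves --pt "0 0 0.001" --pt "0 0 0" --turn '[0, 0]' --jaw '[1, 1]'

```text
clock: 10.78
tool_pos: [0.5334, -0.1747, 0.0927]
tool_rot: [0.645, 0.764, -0.0, -0.0]
contact_force: [-0.5, 0.5, -0.7]
width: 0.0237
```

>>> apply_moves --pt "0 0 0.001" --pt "0 0 0" --turn '[0, 0]' --jaw '[1, 1]'

```text
clock: 11.02
tool_pos: [0.5334, -0.1748, 0.0919]
tool_rot: [0.645, 0.764, 0.0, 0.0]
contact_force: [-0.1, -0.4, 1.5]
width: 0.0237
```

>>> apply_moves --pt "0 0 0.001" --pt "0 0 0" --turn '[0, 0]' --jaw '[1, 1]'

```text
clock: 11.28
tool_pos: [0.5336, -0.1748, 0.0915]
tool_rot: [0.645, 0.764, 0.0, 0.001]
contact_force: [-1.6, 1.1, 7.6]
width: 0.024
```

>>> apply_moves --pt "0 0 0" --pt "0 0 0" --pt "0 0 0" --turn '[2, 2, 0]' --jaw '[1, 1, 1]'

```text
clock: 11.65
tool_pos: [0.5337, -0.1749, 0.0912]
tool_rot: [0.671, 0.741, 0.0, 0.001]
contact_force: [1.6, 0.0, 6.0]
width: 0.0234
```

>>> apply_moves --pt "0 0 0.0003" --pt "0 0 0" --turn '[2, 0]' --jaw '[1, 1]'

```text
clock: 11.9
tool_pos: [0.5334, -0.1749, 0.0905]
tool_rot: [0.684, 0.729, -0.0, 0.0]
contact_force: [-0.5, -1.3, 4.5]
width: 0.0234
```

>>> apply_moves --pt "0 0 0.0004" --pt "0 0 0.0004" --pt "0 0 0" --turn '[1.5, 1.5, 0]' --jaw '[1, 1, 1]'

```text
clock: 12.28
tool_pos: [0.5333, -0.1746, 0.0893]
tool_rot: [0.703, 0.711, 0.0, -0.0]
contact_force: [0.9, -0.3, -0.7]
width: 0.0237
```

>>> apply_moves --pt "0 0 0.0005" --pt "0 0 0.0005" --pt "0 0 0" --turn '[1.5, 1.5, 0]' --jaw '[1, 1, 1]'

```text
clock: 12.65
tool_pos: [0.5332, -0.1746, 0.0885]
tool_rot: [0.722, 0.692, -0.0, -0.0]
contact_force: [-0.1, 0.1, -0.5]
width: 0.0238
```

Force gone and TCP below face-rest height: lugs are over the slots. Straight down now.

>>> apply_moves --pt "0 0 0.001" --pt "0 0 0.001" --pt "0 0 0" --turn '[0, 0, 0]' --jaw '[1, 1, 1]'

```text
clock: 13.02
tool_pos: [0.5333, -0.1747, 0.0865]
tool_rot: [0.721, 0.692, -0.0, -0.0]
contact_force: [0.1, -0.5, -1.6]
width: 0.0238
```

>>> apply_moves --pt "0 0 0.001" --pt "0 0 0.001" --pt "0 0 0" --turn '[0, 0, 0]' --jaw '[1, 1, 1]'

```text
clock: 13.4
tool_pos: [0.5333, -0.1747, 0.0846]
tool_rot: [0.721, 0.692, -0.0, -0.0]
contact_force: [-0.1, 1.0, 0.3]
width: 0.0236
```

>>> apply_moves --pt "0 0 0.0007" --pt "0 0 0" --turn '[0, 0]' --jaw '[1, 1]'

```text
clock: 13.65
tool_pos: [0.5334, -0.1747, 0.0839]
tool_rot: [0.721, 0.692, -0.0, -0.0]
contact_force: [-0.1, -0.7, -1.2]
width: 0.0238
```

>>> apply_moves --pt "0 0 0.0007" --pt "0 0 0" --turn '[0, 0]' --jaw '[1, 1]'

```text
clock: 13.9
tool_pos: [0.5333, -0.1747, 0.0832]
tool_rot: [0.721, 0.692, -0.0, -0.0]
contact_force: [-0.3, 0.8, -1.6]
width: 0.0237
```

>>> apply_moves --pt "0 0 0.0007" --pt "0 0 0" --turn '[0, 0]' --jaw '[1, 1]'

```text
clock: 14.15
tool_pos: [0.5334, -0.1747, 0.0825]
tool_rot: [0.721, 0.692, 0.0, 0.0]
contact_force: [-0.1, -0.2, -1.0]
width: 0.0235
```

>>> apply_moves --pt "0 0 0.0006" --pt "0 0 0" --turn '[0, 0]' --jaw '[1, 1]'

```text
clock: 14.4
tool_pos: [0.5334, -0.1748, 0.0823]
tool_rot: [0.721, 0.692, 0.0, 0.0]
contact_force: [-1.0, 0.2, 4.4]
width: 0.0235
```

Slot floor felt at TCP z 0.0823 (elbow_mid 12.6 mm over mouth, as stated). Starting to turn with the thread's lead.

>>> apply_moves --pt "0 0 -0.0004" --pt "0 0 0" --pt "0 0 0.0001" --pt "0 0 0.0001" --pt "0 0 0" --turn '[1, 2, 2, 2, 0]' --jaw '[1, 1, 1, 1, 1]'

```text
clock: 15.02
tool_pos: [0.5334, -0.1747, 0.0821]
tool_rot: [0.763, 0.647, 0.0, -0.0]
contact_force: [-1.0, 0.4, 0.6]
width: 0.0237
```

```bash
cat > st.py <<'E'
from h import *
s=readout.state();r=R.from_quat(s["tool_rot"]).as_matrix()
print(s["clock"],s["tool_pos"].round(4),"yaw",np.degrees(np.arctan2(r[1,0],r[0,0])).round(2),s["contact_force"].round(1),s["moment"].round(2),s["width"].round(4),"q6",s["q"][5].round(3))
E
python3 st.py
```

```text
Traceback (most recent call last):
  File "st.py", line 3, in <module>
    print(s["clock"],s["tool_pos"].round(4),"yaw",np.degrees(np.arctan2(r[1,0],r[0,0])).round(2),s["contact_force"].round(1),s["moment"].round(2),s["width"].round(4),"q6",s["q"][5].round(3))
                                                                                                                                                  ^^^^^^^^^^^^^^^^
AttributeError: 'float' object has no attribute 'round'
```

>>> apply_moves --pt "0 0 0.00011" --pt "0 0 0.00011" --pt "0 0 0.00011" --pt "0 0 0.00011" --pt "0 0 0" --turn '[2, 2, 2, 2, 0]' --jaw '[1, 1, 1, 1, 1]'

```text
clock: 15.65
tool_pos: [0.5334, -0.1747, 0.0817]
tool_rot: [0.806, 0.592, 0.0, 0.0]
contact_force: [0.0, 2.4, 1.5]
width: 0.0234
```

```bash
sed -i 's/s\["width"\].round(4)/round(s["width"],4)/' st.py; python3 st.py
```

```text
15.65 [ 0.5334 -0.1747  0.0817] yaw 72.62 [0.  2.4 1.5] [ 0.09 -0.12  0.01] 0.0234 q6 -0.224
```

>>> apply_moves --pt "0 0 0.00011" --pt "0 0 0.00011" --pt "0 0 0.00011" --pt "0 0 0.00011" --pt "0 0 0.00011" --pt "0 0 0.00011" --pt "0 0 0" --turn '[2, 2, 2, 2, 2, 2, 0]' --jaw '[1, 1, 1, 1, 1, 1, 1]' --force 60

```text
clock: 16.52
tool_pos: [0.5334, -0.1748, 0.0811]
tool_rot: [0.863, 0.505, 0.0, 0.0]
contact_force: [0.2, 0.7, 3.3]
width: 0.0236
```

```bash
python3 st.py
```

```text
16.525 [ 0.5334 -0.1748  0.0811] yaw 60.62 [0.2 0.7 3.3] [ 0.07 -0.19 -0.01] 0.0236 q6 -0.015
```

>>> apply_moves --pt "0 0 0.00011" --pt "0 0 0.00011" --pt "0 0 0.00011" --pt "0 0 0.00011" --pt "0 0 0.00011" --pt "0 0 0.00011" --pt "0 0 0.00011" --pt "0 0 0.00011" --pt "0 0 0.00011" --pt "0 0 0.00011" --pt "0 0 0" --turn '[2, 2, 2, 2, 2, 2, 2, 2, 2, 2, 0]' --jaw '[1, 1, 1, 1, 1, 1, 1, 1, 1, 1, 1]'

```text
clock: 17.9
tool_pos: [0.5335, -0.1748, 0.0802]
tool_rot: [0.938, 0.347, 0.0, 0.0]
contact_force: [1.0, 1.3, 6.3]
width: 0.0235
```

```bash
python3 st.py
```

```text
17.9 [ 0.5335 -0.1748  0.0802] yaw 40.56 [1.  1.3 6.3] [ 0.08 -0.23  0.02] 0.0235 q6 0.335
```

>>> apply_moves --pt "0 0 7e-05" --pt "0 0 7e-05" --pt "0 0 7e-05" --pt "0 0 7e-05" --pt "0 0 7e-05" --pt "0 0 7e-05" --pt "0 0 7e-05" --pt "0 0 7e-05" --pt "0 0 7e-05" --pt "0 0 7e-05" --pt "0 0 0" --turn '[2, 2, 2, 2, 2, 2, 2, 2, 2, 2, 0]' --jaw '[1, 1, 1, 1, 1, 1, 1, 1, 1, 1, 1]'

```text
clock: 19.27
tool_pos: [0.5337, -0.1749, 0.0796]
tool_rot: [0.984, 0.178, 0.0, 0.0]
contact_force: [0.9, 1.4, 5.7]
width: 0.0234
```

```bash
python3 st.py
```

```text
19.275 [ 0.5337 -0.1749  0.0796] yaw 20.56 [0.9 1.4 5.7] [ 0.05 -0.29  0.02] 0.0234 q6 0.685
```

>>> apply_moves --pt "0 0 9e-05" --pt "0 0 9e-05" --pt "0 0 9e-05" --pt "0 0 9e-05" --pt "0 0 9e-05" --pt "0 0 9e-05" --pt "0 0 9e-05" --pt "0 0 0" --pt "0 0 0" --turn '[2, 2, 2, 2, 2, 2, 2, 0, 0]' --jaw '[1, 1, 1, 1, 1, 1, 1, 1, 1]'

```text
clock: 20.4
tool_pos: [0.5336, -0.1747, 0.0789]
tool_rot: [0.998, 0.057, 0.0, 0.0]
contact_force: [1.1, 2.8, 5.9]
width: 0.0234
```

```bash
python3 st.py; python3 - <<'E'
from h import *
import pickle
st,im=shot("wrist","pics/w5.png"); c=cam("wrist",st); pickle.dump(c,open("w5.pkl","wb"))
cv2.imwrite("pics/w5c.png",cv2.resize(im[130:390,220:440,::-1],None,fx=2.3,fy=2.3,interpolation=cv2.INTER_CUBIC))
E
```

```text
20.4 [ 0.5336 -0.1747  0.0789] yaw 6.59 [1.1 2.8 5.9] [ 0.26 -0.2   0.01] 0.0234 q6 0.928
```

View pics/w5c.png

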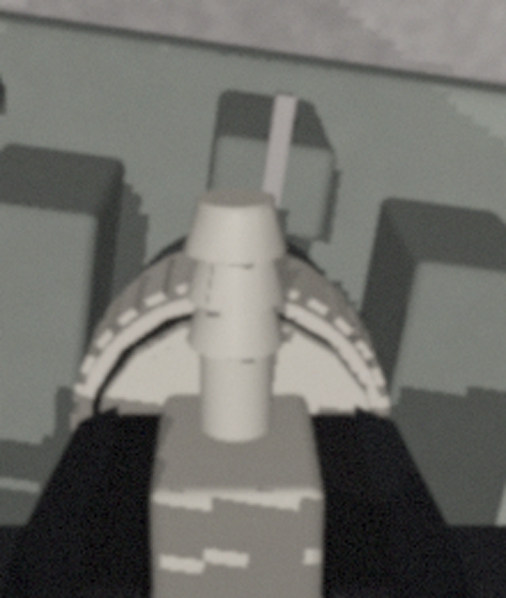

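Rib visible from (287,96) to (273,195) in the crop; the barb centre line is vertical at x≈236, so a few degrees are left. Computing.

```bash
python3 - <<'E'
from h import *
import pickle; c=pickle.load(open("w5.pkl","rb"))
im=cv2.imread("pics/w5.png").astype(float)
pts=[]
g=im.mean(2)
for v in range(174,212):
    uc=220+(287-(v-130)*2.3*0+(96-(v-130)*2.3)*14/99)/2.3
    xs=np.arange(int(uc)-7,int(uc)+8); w=np.clip(g[v,xs]-g[v,xs].min()-.5*np.ptp(g[v,xs]),0,None); pts.append(((xs*w).sum()/w.sum(),v))
pts=np.array(pts); W=np.array([onz(c,p,.073) for p in pts])
vx,vy,x0,y0=cv2.fitLine(W[:,:2].astype(np.float32),cv2.DIST_HUBER,0,1e-6,1e-6).ravel()
print("rib yaw",np.degrees(np.arctan(vy/vx)),W[0],W[-1])
P=np.array([.5335,-.1747]);d=W[:8,:2].mean(0)-P;print("end from axis",np.degrees(np.arctan2(d[1],d[0])))
u=lambda x,y:(220+x/2.3-.3,130+y/2.3-.3)
# barb: axis height = TCP z -28.7mm+38mm
z=.0789-.0287+.038
A,B=onz(c,u(237,225),z),onz(c,u(236,400),z);d=A-B;print("barb yaw",np.degrees(np.arctan2(d[1],d[0])),A,B)
E
```

```text
rib yaw -1.2971994 [ 0.59283049 -0.17609015  0.073     ] [ 0.57919351 -0.17574157  0.073     ]
end from axis -1.3226767070483816
barb yaw 6.301669460845478 [ 0.57679405 -0.170413    0.0882    ] [ 0.54888527 -0.17349498  0.0882    ]
```

>>> apply_moves --pt "0 0 0.0001" --pt "0 0 0.0001" --pt "0 0 0.0001" --pt "0 0 5e-05" --pt "0 0 0" --pt "0 0 0" --turn '[2, 2, 2, 1.5, 0, 0]' --jaw '[1, 1, 1, 1, 1, 1]'

```text
clock: 21.2
tool_pos: [0.5336, -0.1746, 0.0786]
tool_rot: [1.0, -0.008, 0.0, 0.0]
contact_force: [2.1, 2.7, 6.3]
width: 0.0231
```

```bash
python3 st.py
```

```text
21.2 [ 0.5336 -0.1746  0.0786] yaw -0.91 [2.1 2.7 6.3] [ 0.3  -0.15  0.04] 0.0231 q6 1.059
```

>>> apply_moves --pt "0 0 0" --pt "0 0 0" --pt "0 0 0" --pt "0 0 0" --pt "0 0 0" --pt "0 0 0" --turn '[0, 0, 0, 0, 0, 0]' --jaw '[-0.1, -0.1, -0.1, -0.1, -0.1, -0.1]'

```text
clock: 21.95
tool_pos: [0.5334, -0.1747, 0.0783]
tool_rot: [1.0, -0.007, 0.0, 0.0]
contact_force: [0.1, -0.4, -0.5]
width: 0.0487
```

>>> apply_moves --pt "0 0 -0.01" --pt "0 0 -0.03" --pt "0 0 -0.04" --pt "0 0 -0.04" --pt "0 0 0" --pt "0 0 0" --turn '[0, 0, 0, 0, 0, 0]' --jaw '[-0.1, -0.1, -0.1, -0.1, -0.1, -0.1]'

```text
clock: 22.7
tool_pos: [0.533, -0.1745, 0.1979]
tool_rot: [1.0, -0.007, -0.0, -0.0]
contact_force: [-0.4, -0.5, -0.3]
width: 0.0485
```

```bash
python3 st.py; python3 - <<'E'
from h import *
import pickle
st,im=shot("wrist","pics/w6.png"); c=cam("wrist",st); pickle.dump(c,open("w6.pkl","wb"))
u=proj(c,[.56,-.175,.08]).astype(int); a,b=u[0]-90,max(u[1]-90,0); print(a,b)
cv2.imwrite("pics/w6c.png",cv2.resize(im[b:b+180,a:a+180,::-1],None,fx=3,fy=3,interpolation=cv2.INTER_CUBIC))
E
```

```text
22.7 [ 0.533  -0.1745  0.1979] yaw -0.85 [-0.4 -0.5 -0.3] [0.04 0.01 0.01] 0.0485 q6 1.058
231 104
```

View pics/w6c.png

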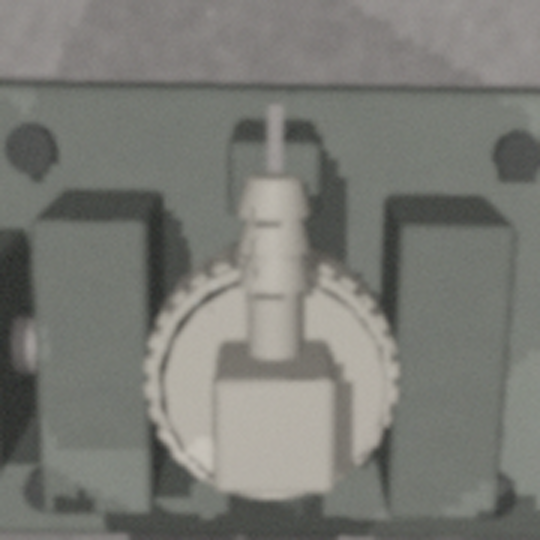

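After letting go: the barb (tip at (274,195), base (275,345)) lies in line over the rib ((276,105)–(275,170)), flange seated evenly over the port. A last numeric check.

```bash
python3 - <<'E'
from h import *
import pickle; c=pickle.load(open("w6.pkl","rb"))
u=lambda x,y:(231+x/3-.33,104+y/3-.33)
for dz in(0,.001):
    T=onz(c,u(274,195),.0875+dz);B=onz(c,u(274.5,345),.0875+dz);H=onz(c,u(273,433),.1078+dz)
    for d in(T-B,T-H):print(np.degrees(np.arctan2(d[1],d[0])).round(2),H)
r=onz(c,u(276,106),.073)-onz(c,u(275,172),.073);print("rib",np.degrees(np.arctan2(r[1],r[0])))
E
```

```text
-0.66 [ 0.53439957 -0.17477511  0.1078    ]
-1.09 [ 0.53439957 -0.17477511  0.1078    ]
-0.66 [ 0.53475061 -0.174782    0.1088    ]
-1.09 [ 0.53475061 -0.174782    0.1088    ]
rib -1.7154519177022065
```

Barb at about −0.9°, rib at about −1.3 to −1.7°: within a degree and not past. Handing in.

```bash
python3 -c "
from station import ticket; print(ticket.finish_job())"
```

```text
the job is handed in; nothing more can be done
None
```

The elbow is screwed into the clamped port, with its barb pointing along the pointer rib. I let go of it there and handed the job in at about 23 s.

- **Finding the thread:** I set the lugs on the port face with about 8 N and turned clockwise. They dropped in at about 89° left of the pointer. The slot floor was at elbow_mid 12.6 mm over the mouth, which is in the stated range.
- **Turning:** I went clockwise through about 88°, following the thread down. The upward force rose to about 6 N as the gasket was squeezed.
- **Last checks:** After release, the picture gave the barb at −0.7 to −1.1° and the rib at −1.3 to −1.7°. That leaves it up to about 1° short and not past. Contact force is zero and the gripper is about 12 cm above. The moves touched nothing else.
- **What disagreed:** The moment about the axis stayed near zero (at most 0.04 N m), so I felt the rise in resistance only as vertical force. This is probably because the hand was pushing the elbow down against the gasket. The triangulated port height was also about 8 mm low, from a short baseline, so I used the stated heights. Contact heights then fitted those within about 1 mm.

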